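# Refit the heater knob and hold it pressed in

### The arm

A 6-joint arm with a two-finger parallel gripper is mounted at the origin on the work surface. World frame = base frame: x ahead of the robot, y to its left, z up, the work surface at z = 0. Lengths are in m, angles in rad, forces in N, time in s.
With the tool pointing down it reaches from about 0.35 to 0.85 m from the base axis. Payload 8.1 kg.
Tool frame: the origin (TCP) lies midway between the tips of the shut fingers; the grasp point (between the pads) lies 19 mm behind it; z points along the fingers, y is the line along which they close (so a half turn about z gives the same grasp; the last joint's range is limited). The gripper opens to 93 mm and grips with 3 to 60 N. Pads are 15 mm wide; open, the fingers measure 128 mm over their backs; the gripper's body (75 mm by 188 mm) begins 65 mm behind the grasp point.
Start: joints at [1.095, 0.13, 1.488, -0, 1.523, -0.085], TCP at [0.229, 0.555, 0.219] pointing down, gripper open.
Joint ranges: [-2.96, 2.96], [-0.89, 2.26], [0.02, 2.5], [-1.34, 4.48], [0, 2.73], [-2.66, 2.66]. Speed limits (rad/s): [2.39, 2.39, 2.79, 3.14, 3.14, 3.14].

### API

Orientations are given as a rotation vector (axis times angle).
In Python, from plant import read_state, read_camera, get_calibration, close_job gives the robot as it stands.
- The arm moves only by the shell command python3 -m crank 'ROWS' [FORCE]. ROWS is JSON, a list that holds one entry, the list of rows, each a list of 7 numbers: the gripper's target within -1 to 1 (fully open at 1, half-way at 0, shut at -1), then the shift along the tool's x, y, z as a fraction of full scale, then the turn, a rotation vector about the tool's x, y, z as a fraction of full scale. In form: [[[grip, x, y, z, rx, ry, rz], ...]]. A call has exactly 5 rows; each row is the pose to reach, as a shift and turn from the pose commanded when the call began, along the tool's axes at that moment; what a row does not reach only later rows make up. Full scale, the value 1, is 0.5 m for a shift and 90 degrees for a turn. A row lasts 1/8 s, in which the tool goes at most 62.5 mm and 10.7 degrees, less where a joint would pass 70% of its speed; a pose out of reach is approached as far as the arm can. A call with a number of a shift or a turn outside -1 to 1 is refused whole. A call with a gripper value outside its range is refused whole. The fingers move at their own pace and stop on an object; FORCE is the grip in N (left out, the last holds). Time passes only in rows, so rows that repeat a pose let the fingers close, or fill a call up. It gives the time, the measured TCP pose, the force, the opening and the grip force at its end, in the units of the state.
- read_state(): the state, without advancing time (a new reading comes with each control period).
- read_camera(name): name is "side" or "top"; returns the picture (384x512x3 uint8, red, green, blue); there is no depth.
- get_calibration(name): a dict with "fx", "fy", "cx", "cy" (pixels), "eye" and "orientation" of the camera in the world. Camera axes: x right, y down, z forward; pixel columns grow to the right and rows downward; lengths in m; the calibration is good to about 2 mm. A picture is of the moment at which its call begins. get_calibration takes no time and is no camera call.
- close_job(): hands the job in; it is judged then, once.
The state is a dict: "t": time; "q": joint angles; "dq": joint speeds; "joint_torque": joint torques, N m; "tool_pos": TCP position; "orientation": TCP orientation; "force": force on the tool from outside, world axes, zero at the start; "wrist_torque": the same for the moment, N m; "opening": finger opening in m; "gripper_force": force on a finger pad.
Only numpy, scipy, OpenCV 4.12 (cv2) and the standard library are available. Lean on these libraries where they do the work, as an engineer would, in place of code of your own. Each camera call takes 0.05 s, during which the arm holds its last target. There are 200 camera calls.

### The job

The control knob has come off the small white wardrobe heater and stands on the coaster. Pick the knob up, turn it so that its keyed hole matches the D-shaped spindle (pointer nose on the side of the spindle's flat), push it fully home, and press knob and spindle all the way in against the reset spring. Finish while still holding the knob pressed in, and leave the jar, spray nozzle, level and spanner where they are.

Things in the scene. Friction and masses are not known exactly. Their poses are not given: they have to be found in the camera images.
- knob_mid (a point): Black bar knob, 36 mm high, 50 g, upright on the coaster: two flat sides 26 mm apart (y), from 20 mm behind to 14 mm ahead of its hole's axis, and a full-height pointer nose, 12 mm wide, to 26 mm ahead, with a white line on top. The point is on the hole's axis, half-way up, 18 mm above the underside. x points to the nose, z up.
- knob_mouth (a point): Mouth of the knob's D-shaped blind hole: on its axis, at the underside, 18 mm below knob_mid; same axes. The hole opens downwards and is 16 mm deep, 14 mm wide in y, its round side 7 mm behind the axis (-x), its flat 3.5 mm ahead (+x, the nose side): 1 mm of play all round the spindle.
- knob_nose (a point): Tip of the knob's pointer nose, 26 mm along x from the hole's axis, half-way up; same axes.
- spindle_tip (a point): Upper end, on the axis, of the upright steel D-spindle: 12 mm diameter, flat 2.5 mm from the axis, top 2.5 mm bevelled, 26 mm above the heater's top when released; moves down when pressed. x points out of the flat (the nose must point this way), z up. Stiff to turn (0.3 N m). Knob fully home: its underside 16 mm below this point.
- spindle (a joint): How far the spindle is pressed in, m: 0 released, 0.006 fully in (a hard stop). A spring pushes back with 3 N at 0, rising evenly to 12 N at 0.006.
- heater: Small white flat heater, 200 mm (x) by 150 mm (y) by 60 mm high, fixed to the shelf, with dark vent slots in the +x half of its top; the spindle stands 40 mm from its centre towards -x, amid a grey disc with ticks. Origin: centre of the underside.
- coaster: Loose round white ceramic coaster, 100 mm across, 8 mm thick, flat on the shelf, 170 g; the knob stands on it within 15 mm of its centre. Origin: centre of the underside.
- jar: Closed clear glass jar, 72 mm across, 95 mm high, upright. Bystander. Origin: centre of the underside.
- nozzle: White plastic spray nozzle, standing, about 65 by 28 mm and 62 mm high. Bystander. Origin: centre of the underside.
- level: Aluminium spirit level, 230 mm long (x), 22 mm wide, 45 mm high. Bystander. Origin: centre of the underside.
- spanner: Steel spanner lying flat along its x, about 200 mm long. Bystander. Origin: centre of the underside.
Things that resemble listed ones, but are neither listed nor needed, are in the scene too. Of the things like the part that bears knob_mid, leave any that is turquoise; of the rest the smaller one is meant.

How it is judged:
On the way:
1. the knob is fully home on the spindle, nose to the flat's side (z of knob_mouth in the frame of spindle_tip below -0.0138 m and horizontal distance between knob_mouth and spindle_tip below 0.003 m and angle between the x axis of knob_mid and the x axis of spindle_tip, either way round below 0.3 rad and x of knob_nose in the frame of spindle_tip above 0.01 m and angle between knob_mid's own z axis and vertical below 0.14 rad), for 0.2 s.
At the end, for the whole second after the job is handed in: The knob sits fully home on the spindle (at least 13.8 of 16 mm, within 3 mm of its axis, upright within 0.14 rad, nose to the flat's side within 0.3 rad), the spindle is pressed in by more than 4.5 of 6 mm, and the fingers still bear on the knob with more than 2 N (all of step 1 and value of joint spindle above 0.0045 m and contact force between the fingers and knob above 2 N); the arm keeps its last pose, push and grip.
It fails at once if the glass jar is pushed or lifted more than 30 mm from its place, or toppled (distance of jar from where it was at the start of the episode above 0.03 m or angle between jar's own z axis and vertical above 0.5 rad).
It fails at once if the spray nozzle is pushed or lifted more than 30 mm from its place, or toppled (distance of nozzle from where it was at the start of the episode above 0.03 m or angle between nozzle's own z axis and vertical above 0.5 rad).
It fails at once if the level is pushed or lifted more than 30 mm from its place (distance of level from where it was at the start of the episode above 0.03 m).
It fails at once if the spanner is pushed or lifted more than 30 mm from its place (distance of spanner from where it was at the start of the episode above 0.03 m).
It also fails if it takes over 35 s, if anything falls off the work surface, if the arm or the gripper's body presses on something with over 40 N, if the wrist force passes 120 N, or if a joint passes its speed limit or range.

## Working session

There is one attempt and no reset: what is moved stays moved. The work goes in short steps, Python scripts to look and compute and a shell command to move; the robot and the scene stay as the last step left them, time stands still between calls to the robot, and variables do not carry over. Pictures are saved under pics/ and viewed, at most 10 in all, crops included, and the job is handed in when it is done.

```bash
mkdir -p pics; ls
cat > h.py <<'E'
import numpy as np, cv2
from scipy.spatial.transform import Rotation as R
from plant import read_state, read_camera, get_calibration, close_job
def rot(o):
    o=np.array(o,float)
    return o if o.shape==(3,3) else R.from_rotvec(o).as_matrix()
def ray(name,u,v):
    c=get_calibration(name); d=rot(c['orientation'])@[(u-c['cx'])/c['fx'],(v-c['cy'])/c['fy'],1]
    return np.array(c['eye']),d
def onz(name,u,v,z):
    e,d=ray(name,u,v); return e+d*(z-e[2])/d[2]
def proj(name,p):
    c=get_calibration(name); q=rot(c['orientation']).T@(np.array(p)-c['eye'])
    return np.array([c['fx']*q[0]/q[2]+c['cx'],c['fy']*q[1]/q[2]+c['cy']])
def snap(name,f):
    im=read_camera(name)[:,:,::-1].copy(); cv2.imwrite(f'pics/{f}.png',im); return im
E
python3 - <<'E'
from h import *
for n in('top','side'): print(n,get_calibration(n)); snap(n,n+'0')
print(read_state())
a=np.vstack([cv2.imread('pics/top0.png'),cv2.imread('pics/side0.png')])
E
```

```text
pics
top {'fx': 355.28577040149554, 'fy': 355.28577040149554, 'cx': 255.6021389176049, 'cy': 193.0207730549713, 'eye': array([ 0.54731158, -0.0434165 ,  1.21768113]), 'orientation': array([-2.19061199,  2.15763856, -0.06458955])}
side {'fx': 377.18200593946136, 'fy': 377.18200593946136, 'cx': 255.87233879014966, 'cy': 192.20073782574167, 'eye': array([ 0.23382818, -0.89801047,  0.6621197 ]), 'orientation': array([-2.09058396,  0.45492197, -0.2553942 ])}
{'t': 0.1, 'q': array([ 1.09463050e+00,  1.31117240e-01,  1.48917071e+00, -2.22406485e-05,
        1.52301020e+00, -8.53972756e-02]), 'dq': array([-0.00025622, -0.00087214, -0.00098459,  0.00175072, -0.00062498,
        0.00047972]), 'joint_torque': array([ 6.62559105e-04, -5.61339319e+01, -4.93096733e+01,  7.70071498e-02,
        2.90449045e-02, -8.91262266e-05]), 'tool_pos': array([0.22828483, 0.55431002, 0.2176733 ]), 'orientation': array([-6.09830347e-01, -3.08137462e+00,  2.58336090e-03]), 'force': array([ 0.42422046, -0.38570383,  0.11091781]), 'wrist_torque': array([0.00251987, 0.02100873, 0.01118735]), 'gripper_force': 0.0, 'opening': 0.09292198548261943}
```

View pics/top0.png

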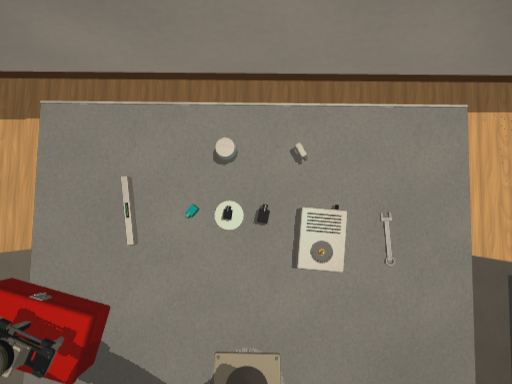

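View pics/side0.png

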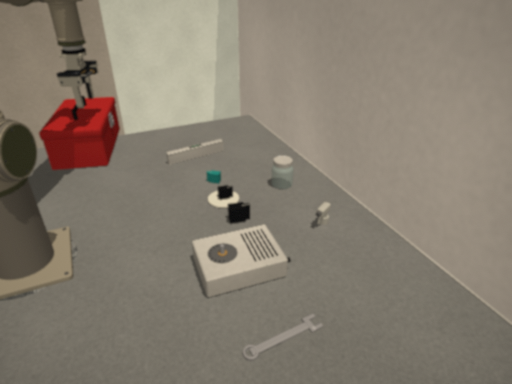

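The top view has three knob-like things: turquoise at (191,211), a black one on the coaster at (228,213), and a larger black one at (263,214). I choose the smaller black one on the coaster. The heater spindle is at (321,252). Next is a close crop to check this.

Run:
```python
from h import *
t=cv2.imread('pics/top0.png'); s=cv2.imread('pics/side0.png')
f=lambda im,x,y,w,h:cv2.resize(im[y:y+h,x:x+w],(390,290),interpolation=cv2.INTER_CUBIC)
a=np.vstack([np.hstack([f(t,210,195,67,50),f(t,294,226,54,40)]),np.hstack([f(s,200,178,67,50),f(s,195,230,67,50)])])
cv2.imwrite('pics/c1.png',a)
```

```text
(no output)
```

View pics/c1.png

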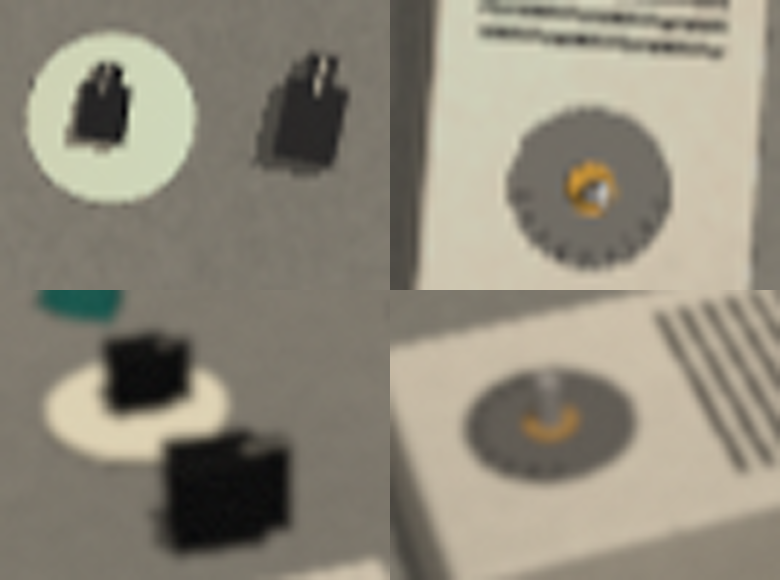

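The crop confirms it. The smaller black knob is on the coaster with its nose to image-up, and the bigger decoy stands on the shelf. The flat on the spindle isn't resolved, so I'll average frames and zoom in.

Run:
```python
from h import *
o=[]
for n,N in(('top',12),('side',12)):
    a=np.stack([read_camera(n)[:,:,::-1].astype(float) for _ in range(N)]); print(n,'noise',a.std(0).mean())
    m=a.mean(0); np.save(f'{n}.npy',m)
t=np.load('top.npy');s=np.load('side.npy')
g=lambda im,x,y,w,h,i:cv2.resize(np.clip(im[y:y+h,x:x+w]*1.0,0,255).astype(np.uint8),(390,390),interpolation=i)
x,y=311,242; x2,y2=211,240
a=np.hstack([g(t,x,y,20,20,cv2.INTER_NEAREST),g(s,x2,y2,22,22,cv2.INTER_NEAREST)])
cv2.imwrite('pics/c2.png',a)
# disc centre in top: grey disc mask
hsv=cv2.cvtColor(t.astype(np.uint8),cv2.COLOR_BGR2HSV)
np.set_printoptions(linewidth=200)
print('S',hsv[246:260,314:330,1]);print('V',hsv[246:260,314:330,2])
# knob, coaster, heater
v=hsv[...,2]; k=((v<60)).astype(np.uint8); k[:, :215]=0;k[:,245:]=0;k[:195]=0;k[235:]=0
ys,xs=np.nonzero(k);print('knob px',xs.mean(),ys.mean(),len(xs),cv2.minAreaRect(np.c_[xs,ys].astype(np.float32)))
print(onz('top',xs.mean(),ys.mean(),0.044))
c=((v>170)).astype(np.uint8)
for q in cv2.findContours(c,0,2)[0]:
    if cv2.contourArea(q)>300: 
        b=cv2.minAreaRect(q);print(b,cv2.contourArea(q),onz('top',*b[0],0.008),onz('top',*b[0],.06))
d=((v>80)&(v<135)).astype(np.uint8); d[:238]=0;d[266:]=0;d[:,:308]=0;d[:,336:]=0
for q in cv2.findContours(d,0,2)[0]:
    if cv2.contourArea(q)>100:
        e=cv2.fitEllipse(q);print('disc',e,onz('top',*e[0],.06))
```

```text
top noise 0.462052267750606
side noise 0.5384161543699524
S [[ 29  29  29  29  27  27  29  29  29  27  29  29  29  27  29  29]
 [ 27  27  27  29  27  29  29  29  29  29  29  29  27  29  29  29]
 [ 29  29  29  27  27  37  76 120 107  86  35  29  29  29  29  29]
 [ 29  27  27  27  37 133 164 181 176 157  94  37  27  29  29  27]
 [ 29  27  27  27  83 178 183 169 162 161 144  43  29  27  29  29]
 [ 29  27  29  29 131 181 172 120  63  17 120  69  31  27  29  29]
 [ 30  29  27  27 126 179 129  29  25  11  84  84  35  27  27  27]
 [ 30  27  30  32  54 158 147  49  26  21  69  61  31  27  27  27]
 [ 29  30  30  30  27 102 163 169 139  53  55  32  27  27  27  27]
 [ 30  30  27  27  32  56 104 126 128  90  34  27  27  27  27  27]
 [ 28  27  30  30  30  27  30  27  27  30  30  30  30  30  27  26]
 [ 30  29  28  28  30  28  30  27  27  30  30  27  27  30  29  29]
 [ 28  30  28  27  25  28  27  28  28  30  30  30  27  28  30  29]
 [ 31  29  28  27  27  28  28  28  27  30  27  25  27  29  28  31]]
V [[113 113 113 113 113 113 113 113 113 113 113 113 113 113 113 113]
 [113 112 113 113 113 113 113 11
[... 1116 characters left out ...]
.6209254  0.06      ]
((322.28277587890625, 239.10690307617188), (45.59196853637695, 60.7892951965332), 4.763641834259033) 2632.5 [ 0.48730689 -0.24927054  0.008     ] [ 0.48988629 -0.24042159  0.06      ]
((229.0, 215.0), (28.0, 28.0), 90.0) 621.0 [0.56351624 0.06734981 0.008     ] [0.56281966 0.06258835 0.06      ]
((19.0, 185.0), (132.0, 38.0), 90.0) 3960.0 [0.6557748  0.79695919 0.008     ] [0.65111234 0.76083435 0.06      ]
((489.5, 186.5), (147.0, 43.0), 90.0) 5797.0 [ 0.67346999 -0.81300706  0.008     ] [ 0.66804687 -0.77992503  0.06      ]
disc ((321.1597900390625, 251.56686401367188), (20.459470748901367, 21.554847717285156), 108.92716217041016) [ 0.45000459 -0.2368778   0.06      ]
```

View pics/c2.png

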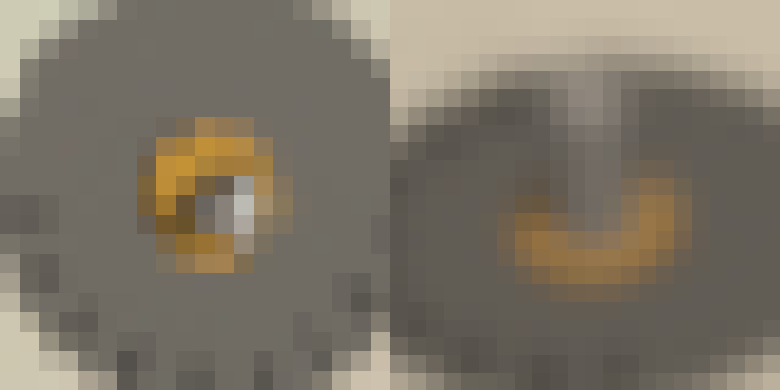

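The averaged top view shows the orange collar centred near (321,251.5), with bright and dark steel at (321–323, 251–253). The side view shows the spindle's profile at about column 222. I'll read the side pixels against the projected axis, then start the grasp.

Run:
```python
from h import *
np.set_printoptions(linewidth=220)
t=np.load('top.npy');s=np.load('side.npy')
p=np.array([.450,-.2369,.06])
for z in(.06,.086):
    q=p.copy();q[2]=z
    for n in('top','side'):
        print(z,n,proj(n,q),[proj(n,q+d)-proj(n,q) for d in([.006,0,0],[0,.006,0])])
for c,nm in((0,'B'),(2,'R')): print(nm);print(s[238:262,214:231,c].round().astype(int))
print('top B');print(t[246:258,316:328,0].astype(int));print('R');print(t[246:258,316:328,2].astype(int))
# knob: gray in top & edges
print('knob');print(t[203:224,219:239].mean(2).astype(int))
```

```text
0.06 top [321.16670572 251.56842279] [array([ 0.00320955, -1.88155337]), array([-1.86995042, -0.03243477])]
0.06 side [222.40085883 252.52188927] [array([ 2.34650367, -0.68756592]), array([-0.86653505, -1.5062269 ])]
0.086 top [322.55132913 252.29399212] [array([ 0.0027172 , -1.92547976]), array([-1.91345559, -0.03325585])]
0.086 side [221.90857771 244.11880373] [array([ 2.38383731, -0.67815114]), array([-0.87731072, -1.48599914])]
B
[[168 168 168 168 168 168 169 169 168 169 169 169 169 169 169 169 169]
 [168 167 167 167 168 168 169 169 168 169 169 169 169 168 168 168 168]
 [167 166 166 167 167 168 168 168 168 168 168 169 169 168 168 168 168]
 [166 166 165 166 166 167 166 165 165 165 166 166 167 167 168 168 168]
 [166 164 163 162 161 161 159 156 153 152 154 156 158 160 163 166 167]
 [162 159 152 146 142 141 141 139 134 129 129 131 134 139 146 153 158]
 [150 139 126 114 108 111 120 127 124 114 105 101 102 106 115 125 134]
 [124 107  93  84  84  92 110 125 126 115  98  88  86  87  91  97 103]
 [ 94  85  79  77  80  87 103 117 121 111  96  86  84  84  85  85  87]
 [ 78  80  82  82  82  
[... 5032 characters left out ...]
35  46 193 201 201 201 201 201 202]
 [199 200 174 114  50  37  37  37  37  37  37  33  61 193 201 201 201 201 201 202]
 [199 199 138  99  47  37  37  37  37  37  37  31  85 193 201 201 201 201 201 202]
 [199 199 138  98  68  51  50  39  37  37  37  27 128 195 201 201 201 201 201 202]
 [199 199 138 118 109 101 101  97  82  80  66  83 150 197 201 201 201 201 201 202]
 [199 199 171 167 167 168 168 133 119 118 152 163 177 199 201 201 201 201 202 202]
 [199 199 199 199 199 200 200 172 168 168 198 200 200 201 201 201 201 201 202 202]
 [199 199 199 199 200 200 200 200 200 200 201 201 200 201 201 201 201 201 201 201]
 [199 199 199 199 199 200 200 200 200 200 200 200 201 201 201 201 201 201 201 202]]
```

```bash
cat >> h.py <<'E'
def to(p,yaw=None):
    """shift/turn fractions from measured pose to TCP p with tool-y heading yaw (deg)"""
    s=read_state(); T=rot(s['orientation']); sh=T.T@(np.array(p)-s['tool_pos'])/.5
    cur=np.degrees(np.arctan2(T[1,1],T[0,1])); rv=np.zeros(3)
    if yaw is not None:
        a=np.radians(yaw); y=np.array([np.cos(a),np.sin(a),0]); z=np.array([0,0,-1.]); G=np.c_[np.cross(y,z),y,z]
        rv=R.from_matrix(T.T@G).as_rotvec()/(np.pi/2)
    print('t',round(s['t'],2),'pos',s['tool_pos'].round(4),'yaw',cur.round(1),'q',s['q'].round(2),'F',s['force'].round(1),'M',s['wrist_torque'].round(2),'open',round(s['opening'],4),'g',round(s['gripper_force'],1),'\n shift',sh.round(4),'turn',rv.round(4))
E
python3 -c "
from h import *
to([.45,-.237,.2],50)
# knob: top-face outline in the top view at z=.044; white line
for uv in((230.7,219.),(231.4,209),(223.4,212),(228.6,205.6)): print(uv,onz('top',*uv,.044).round(4))
"
```

```text
t 1.3 pos [0.2286 0.5548 0.2186] yaw 67.6 q [ 1.09  0.13  1.49 -0.    1.52 -0.09] F [ 0.2 -0.1 -0.5] M [-0.03 -0.02  0.05] open 0.0927 g 0.0 
 shift [-1.0127 -1.2954  0.0373] turn [-0.      0.      0.1956]
(230.7, 219.0) [0.55   0.0582 0.044 ]
(231.4, 209) [0.583  0.0565 0.044 ]
(223.4, 212) [0.5726 0.0828 0.044 ]
(228.6, 205.6) [0.5941 0.066  0.044 ]
```

```bash
python3 -m crank '[[[1,-0.08,-0.1,0,0,0,0.1],[1,-0.16,-0.2,0,0,0,0.2],[1,-0.24,-0.3,0,0,0,0.2],[1,-0.32,-0.4,0,0,0,0.2],[1,-0.4,-0.5,0,0,0,0.2]]]' 3; python3 -c "
from h import *
to([.45,-.237,.15],50)"
```

```text
t: 1.92
tool_pos: [0.3163, 0.2531, 0.2189]
orientation: [1.083, 2.948, 0.001]
force: [0.2, -0.0, 0.5]
opening: 0.0932
gripper_force: 0.0
t 1.93 pos [0.3163 0.2531 0.2189] yaw 49.6 q [ 0.55 -0.43  1.99 -0.    1.58 -0.32] F [ 0.2 -0.   0.5] M [ 0.02 -0.02  0.  ] open 0.0932 g 0.0 
 shift [-0.8383 -0.574   0.1376] turn [ 0.0006  0.0004 -0.0039]
```

```bash
python3 -m crank '[[[1,-0.1,-0.07,0,0,0,0],[1,-0.2,-0.14,0,0,0,0],[1,-0.3,-0.21,0,0,0,0],[1,-0.4,-0.28,0,0,0,0],[1,-0.5,-0.34,0,0,0,0]]]'; python3 -c "
from h import *
to([.45,-.237,.13],50)"
```

```text
t: 2.55
tool_pos: [0.3966, -0.0389, 0.2192]
orientation: [1.085, 2.947, 0.001]
force: [0.7, 0.9, 0.0]
opening: 0.0926
gripper_force: 0.0
t 2.55 pos [ 0.3966 -0.0389  0.2192] yaw 49.6 q [-0.23 -0.45  2.    0.    1.58 -1.09] F [0.7 0.9 0. ] M [ 0.01  0.03 -0.02] open 0.0926 g 0.0 
 shift [-0.338  -0.2326  0.1786] turn [ 0.0006  0.0009 -0.0047]
```

```bash
python3 -m crank '[[[-0.3,-0.1,-0.07,0.05,0,0,0],[-0.3,-0.2,-0.14,0.1,0,0,0],[-0.3,-0.3,-0.2,0.15,0,0,0],[-0.3,-0.338,-0.2326,0.178,0,0,0],[-0.3,-0.338,-0.2326,0.178,0,0,0]]]'; python3 -c "
from h import *
to([.45,-.237,.066],30)"
```

```text
t: 3.18
tool_pos: [0.4485, -0.236, 0.1278]
orientation: [-1.088, -2.944, -0.001]
force: [0.2, 0.7, 0.1]
opening: 0.0474
gripper_force: 0.0
t 3.17 pos [ 0.4485 -0.236   0.1278] yaw 49.4 q [-0.59 -0.06  1.85 -0.    1.35 -1.45] F [0.2 0.7 0.1] M [ 0.    0.01 -0.01] open 0.0474 g 0.0 
 shift [-0.0039  0.0005  0.1235] turn [-0.0008 -0.002   0.216 ]
```

```bash
python3 -m crank '[[[-0.4,-0.003,0,0.06,0,0,0],[-0.4,-0.003,0,0.123,0,0,0],[-0.4,-0.003,0,0.123,0,0,0],[-0.9,-0.003,0,0.123,0,0,0],[-1,-0.003,0,0.123,0,0,0]]]' 5; python3 -m crank '[[[-1,0,0,0,0,0,0],[-1,0,0,0,0,0,0],[-1,0,0,0,0,0,0],[-1,0,0,0,0,0,0],[-1,0,0,0,0,0,0]]]';  python3 -c "
from h import *
to([.45,-.237,.066],30)"
```

```text
t: 3.8
tool_pos: [0.4517, -0.2367, 0.0702]
orientation: [1.083, 2.946, -0.003]
force: [-6.6, -7.4, 3.1]
opening: 0.0134
gripper_force: 5.0
t: 4.42
tool_pos: [0.4506, -0.238, 0.07]
orientation: [1.085, 2.947, -0.006]
force: [-6.9, -7.1, 3.5]
opening: 0.0101
gripper_force: 5.0
t 4.42 pos [ 0.4506 -0.238   0.07  ] yaw 49.6 q [-0.58  0.01  1.89 -0.    1.23 -1.45] F [-6.9 -7.1  3.5] M [-1.31  1.3   0.  ] open 0.0101 g 5.0 
 shift [0.0021 0.0008 0.0079] turn [-0.0017  0.0019  0.2177]
```

```bash
python3 -m crank '[[[-1,0,0,-0.012,0,0,0],[-1,0,0,-0.012,0,0,0],[-1,0,0,-0.012,0,0,0],[-1,0,0,-0.012,0,0,0],[-1,0,0,-0.012,0,0,0]]]';  python3 -c "
from h import *
to([.45,-.237,.066],30)"
```

```text
t: 5.05
tool_pos: [0.4496, -0.2372, 0.0749]
orientation: [-1.085, -2.947, 0.005]
force: [-7.6, -6.3, -0.1]
opening: 0.0097
gripper_force: 5.0
t 5.05 pos [ 0.4496 -0.2372  0.0749] yaw 49.6 q [-0.58  0.    1.89 -0.    1.25 -1.45] F [-7.6 -6.3 -0.1] M [-1.16  1.41  0.01] open 0.0097 g 5.0 
 shift [-0.0003  0.0008  0.0179] turn [-0.002   0.0004  0.2176]
```

```bash
python3 -m crank '[[[-1,0,-0.003,0,0,0,0],[-1,0,-0.003,0,0,0,0],[-1,0,-0.003,0,0,0,0],[-1,0,-0.003,0,0,0,0],[-1,0,-0.003,0,0,0,0]]]';  python3 -c "
from h import *
to([.45,-.237,.066],30)"
```

```text
t: 5.68
tool_pos: [0.4495, -0.2374, 0.0749]
orientation: [-1.084, -2.948, 0.002]
force: [-6.1, -3.3, 1.5]
opening: 0.0096
gripper_force: 5.0
t 5.67 pos [ 0.4495 -0.2374  0.0749] yaw 49.6 q [-0.59  0.    1.89 -0.    1.25 -1.45] F [-6.1 -3.3  1.5] M [-0.47  1.12  0.01] open 0.0096 g 5.0 
 shift [-0.0002  0.0012  0.0178] turn [-0.0007  0.0003  0.2179]
```

```bash
python3 -m crank '[[[-1,0,-0.004,0,0,0,-0.08],[-1,0,-0.004,0,0,0,-0.17],[-1,0,-0.004,0,0,0,-0.17],[-1,0,-0.004,0,0,0,-0.17],[-1,0,-0.004,0,0,0,-0.17]]]';  python3 -c "
from h import *
to([.45,-.237,.066],30)"; python3 -m crank '[[[-1,0,0,0,0,0,0.11],[-1,0,0,0,0,0,0.22],[-1,0,0,0,0,0,0.34],[-1,0,0,0,0,0,0.34],[-1,0,0,0,0,0,0.34]]]';  python3 -c "
from h import *
to([.45,-.237,.066],30)"
```

```text
t: 6.3
tool_pos: [0.4506, -0.2376, 0.0752]
orientation: [0.681, 3.063, 0.003]
force: [5.9, 4.8, -2.6]
opening: 0.0104
gripper_force: 5.0
t 6.3 pos [ 0.4506 -0.2376  0.0752] yaw 64.9 q [-0.59  0.    1.89  0.    1.24 -1.72] F [ 5.9  4.8 -2.6] M [ 0.75 -1.03 -0.07] open 0.0104 g 5.0 
 shift [0.0017 0.0004 0.0184] turn [0.0022 0.0016 0.3881]
t: 6.92
tool_pos: [0.4494, -0.2393, 0.0751]
orientation: [1.463, 2.777, -0.001]
force: [-0.6, -6.0, 0.2]
opening: 0.0085
gripper_force: 5.0
t 6.92 pos [ 0.4494 -0.2393  0.0751] yaw 34.4 q [-0.59  0.    1.89 -0.    1.24 -1.19] F [-0.6 -6.   0.2] M [-1.02  0.1  -0.02] open 0.0085 g 5.0 
 shift [0.003  0.0036 0.0182] turn [0.0003 0.0016 0.0493]
```

```bash
python3 -m crank '[[[-0.6,0,0,0,0,0,0],[-0.4,0,0,-0.05,0,0,0.1],[-0.2,0,0,-0.12,0,0,0.2],[0,0,0,-0.13,0,0,0.3],[0,0,0,-0.13,0,0,0.42]]]';  python3 - <<'E'
from h import *
p=onz('top',226.9,212.9,.044); print(p)
print('side proj of knob corners', [proj('side',[p[0],p[1],z]).round(1) for z in(.008,.044)])
s=np.load('side.npy').mean(2); ys,xs=np.nonzero(s[180:203,212:238]<70); print('side dark',xs.min()+212,xs.max()+212,ys.min()+180,ys.max()+180,xs.mean()+212,ys.mean()+180, 'expect mid',proj('side',[p[0]+.003,p[1],.026]))
to([p[0],p[1],.13],-99)
E
```

```text
t: 7.55
tool_pos: [0.4495, -0.2382, 0.1404]
orientation: [2.29, 2.148, 0.002]
force: [0.2, 0.1, 0.2]
opening: 0.0464
gripper_force: 0.0
[0.56985012 0.07114937 0.044     ]
side proj of knob corners [array([224.8, 196.6]), array([224.3, 187. ])]
side dark 212 232 180 198 223.81286549707602 190.4795321637427 expect mid [225.46394896 191.62365332]
t 7.55 pos [ 0.4495 -0.2382  0.1404] yaw -3.7 q [-0.59 -0.07  1.84  0.    1.37 -0.53] F [0.2 0.1 0.2] M [-0.06  0.03 -0.02] open 0.0464 g 0.0 
 shift [0.6328 0.2007 0.0213] turn [ 1.0000e-03 -1.2000e-03  1.0592e+00]
```

```bash
python3 -m crank '[[[0.1,0.1,0.032,0,0,0,0.11],[0.1,0.2,0.064,0,0,0,0.22],[0.1,0.3,0.096,0,0,0,0.33],[0.1,0.4,0.128,0,0,0,0.44],[0.1,0.5,0.16,0,0,0,0.55]]]';  python3 -c "
from h import *
to([.5698,.0711,.1],-99)"
```

```text
t: 8.18
tool_pos: [0.5438, 0.0087, 0.1394]
orientation: [-2.98, -0.992, -0.001]
force: [0.7, -0.3, -0.4]
opening: 0.051
gripper_force: 0.0
t 8.18 pos [0.5438 0.0087 0.1394] yaw -53.2 q [-0.08  0.03  1.74  0.    1.37  0.85] F [ 0.7 -0.3 -0.4] M [-0.03  0.08 -0.02] open 0.051 g 0.0 
 shift [ 0.1164 -0.0687  0.0789] turn [-6.000e-04 -4.000e-04  5.092e-01]
```

```bash
python3 -m crank '[[[0.1,0.05,-0.03,0.02,0,0,0.11],[0.1,0.1,-0.06,0.04,0,0,0.22],[0.1,0.1164,-0.0687,0.06,0,0,0.33],[0.1,0.1164,-0.0687,0.079,0,0,0.44],[0.1,0.1164,-0.0687,0.079,0,0,0.51]]]';  python3 - <<'E'
from h import *
to([.5698,.0711,.1],-99)
a=snap('top','t2'); b=snap('side','s2')
f=lambda im,x,y,w,h:cv2.resize(im[y:y+h,x:x+w],(390,390),interpolation=cv2.INTER_CUBIC)
cv2.imwrite('pics/c3.png',np.hstack([f(a,195,180,66,66),f(b,190,150,66,66)]))
to([.5698,.0711,.0135],-99)
E
```

```text
t: 8.8
tool_pos: [0.5681, 0.0698, 0.0984]
orientation: [-3.131, 0.246, 0.004]
force: [0.7, 0.4, -0.1]
opening: 0.0513
gripper_force: 0.0
t 8.8 pos [0.5681 0.0698 0.0984] yaw -99.0 q [0.03 0.15 1.69 0.   1.3  1.76] F [ 0.7  0.4 -0.1] M [0.   0.15 0.01] open 0.0513 g 0.0 
 shift [ 0.0029 -0.0031 -0.0032] turn [-0.0003  0.0016  0.0003]
t 8.9 pos [0.5688 0.0695 0.0993] yaw -98.8 q [0.03 0.15 1.69 0.   1.3  1.76] F [0.4 1.5 0.7] M [-0.    0.19 -0.03] open 0.051 g 0.0 
 shift [ 0.0018 -0.0033  0.1717] turn [-0.0004  0.0006  0.0019]
```

View pics/c3.png

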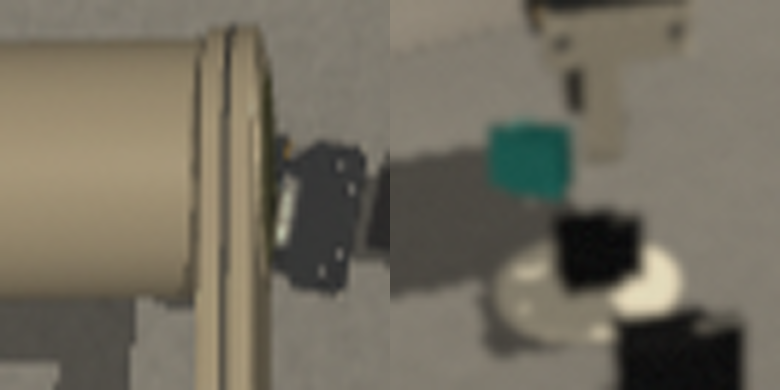

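The side crop shows the gripper directly above the knob on the coaster at about (224,193), and the path down is clear.

```bash
python3 -m crank '[[[0.1,0.0018,-0.0033,0.08,0,0,0],[0.1,0.0018,-0.0033,0.14,0,0,0],[0.1,0.0018,-0.0033,0.1715,0,0,0],[0.1,0.0018,-0.0033,0.1715,0,0,0],[-0.3,0.0018,-0.0033,0.1715,0,0,0]]]' 10; python3 -c "
from h import *
to([.5698,.0711,.0135],-99)"; python3 -m crank '[[[-0.5,0,0,0,0,0,0],[-1,0,0,0,0,0,0],[-1,0,0,0,0,0,0],[-1,0,0,0,0,0,0],[-1,0,0,0,0,0,0]]]' 40; python3 -c "
from h import *
to([.5698,.0711,.0135],-99)"
```

```text
t: 9.52
tool_pos: [0.5714, 0.0704, 0.0153]
orientation: [-3.132, 0.241, -0.003]
force: [-1.2, -0.0, -0.0]
opening: 0.0453
gripper_force: 0.0
t 9.53 pos [0.5714 0.0704 0.0153] yaw -98.8 q [0.03 0.25 1.74 0.   1.15 1.76] F [-1.2 -0.  -0. ] M [0.06 0.14 0.01] open 0.0453 g 0.0 
 shift [-0.0033 -0.0009  0.0036] turn [-0.0003 -0.0012  0.0023]
t: 10.15
tool_pos: [0.5711, 0.0704, 0.0149]
orientation: [-3.132, 0.242, -0.003]
force: [-1.3, -0.3, 6.1]
opening: 0.0256
gripper_force: 40.0
t 10.15 pos [0.5711 0.0704 0.0149] yaw -98.8 q [0.03 0.25 1.74 0.   1.15 1.76] F [-1.3 -0.3  6.1] M [ 0.01  0.32 -0.  ] open 0.0256 g 40.0 
 shift [-0.0028 -0.0011  0.0029] turn [-0.0002 -0.001   0.0019]
```

```bash
python3 -m crank '[[[-1,0,0,-0.05,0,0,0],[-1,0,0,-0.13,0,0,0],[-1,0,0,-0.23,0,0,0],[-1,0,0,-0.27,0,0,0],[-1,0,0,-0.27,0,0,0]]]'
python3 - <<'E'
from h import *
to([.4511,-.2359,.145],-54)
a=snap('side','s3')
p=read_state()['tool_pos']; u=proj('side',p); print(u)
x,y=int(u[0])-30,int(u[1])-35
cv2.imwrite('pics/c4.png',cv2.resize(a[y:y+60,x:x+60],(590,590),interpolation=cv2.INTER_CUBIC)); print(x,y)
E
```

```text
t: 10.78
tool_pos: [0.5713, 0.0703, 0.1501]
orientation: [-3.132, 0.242, -0.005]
force: [-0.0, 0.2, -0.4]
opening: 0.0257
gripper_force: 40.0
t 10.78 pos [0.5713 0.0703 0.1501] yaw -98.8 q [ 0.03  0.1   1.64 -0.    1.39  1.76] F [-0.   0.2 -0.4] M [ 0.03  0.17 -0.02] open 0.0257 g 40.0 
 shift [-0.1435  0.6421  0.0095] turn [ 4.000e-04 -1.900e-03 -4.981e-01]
[223.06078037 157.58634147]
193 122
```

View pics/c4.png

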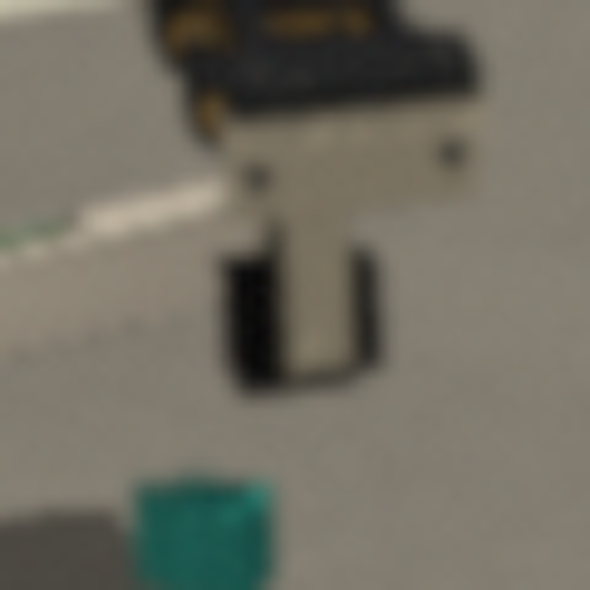

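The crop shows the knob upright between the fingers. Its left edge is at about u=217, its right edge at about 231.5 and its bottom at about v=161. I'll compare that with the predicted outline to get its offset along tool x.

Run:
```python
from h import *
im=cv2.imread('pics/s3.png').mean(2)
for v in (150,153,156,159,160,161,162,163): print(v,im[v,212:236].astype(int))
s=read_state();T=rot(s['orientation']);p=s['tool_pos']
for dx in(0,-.0013):
  for nm,q in(('rear-near',(-.020,-.013)),('rear-far',(-.020,.013)),('nose-near',(.026,-.006)),('nose-far',(.026,.006)),('front-near',(.014,-.013))):
    for z in(-.007,.029):
        n=T[:,0];l=np.array([-n[1],n[0],0]); w=p+n*(q[0]+dx)+l*q[1]+[0,0,z]
        print(dx,nm,z,proj('side',w).round(2))
# finger tip edges (near finger, pad 15 wide, inner face)
print([proj('side',p+T[:,0]*d+T[:,1]*.013).round(2) for d in(-.0075,.0075)])
```

```text
150 [127 125 114  85  44  16  11  10  26  59  88 105 109 109 109 103  80  49
  47  82 110 122 125 126]
153 [123 121 110  83  44  16  12  13  26  57  86 103 109 110 109 103  81  50
  44  75 106 120 124 124]
156 [121 119 112  86  50  21  11   9  22  48  82 105 114 114 110 104  86  53
  40  69 102 119 124 124]
159 [121 121 117 100  70  38  17  11  20  41  70  87  89  84  82  77  70  69
  77  92 110 119 121 121]
160 [123 122 120 110  86  53  29  24  27  42  61  70  70  69  70  73  78  92
 104 112 118 122 122 123]
161 [123 123 122 116 101  74  55  53  56  64  73  80  83  87  89  93 100 110
 116 120 122 123 123 122]
162 [122 122 122 120 112 100  89  89  92  96 100 107 111 112 113 114 115 118
 120 121 122 122 123 123]
163 [121 121 122 122 120 115 113 113 115 116 118 119 120 122 121 121 121 120
 121 122 122 122 123 121]
0 rear-near -0.007 [217.46 162.39]
0 rear-near 0.029 [216.82 151.47]
0 rear-far -0.007 [215.84 158.58]
0 rear-far 0.029 [215.19 147.81]
0 nose-near -0.007 [231.99 159.49]
0 nose-near 0.029 [231.62 148.68]
0 nose-far -0.007 [231.13 157.76]
0 nose-far 0.029 [230.74 147.02]
0 front-near -0.007 [228.61 160.99]
0 front-near 0.029 [228.17 150.13]
-0.0013 rear-near -0.007 [217.03 162.45]
-0.0013 rear-near 0.029 [216.39 151.53]
-0.0013 rear-far -0.007 [215.42 158.64]
-0.0013 rear-far 0.029 [214.76 147.86]
-0.0013 nose-near -0.007 [231.57 159.54]
-0.0013 nose-near 0.029 [231.19 148.73]
-0.0013 nose-far -0.007 [230.71 157.81]
-0.0013 nose-far 0.029 [230.31 147.07]
-0.0013 front-near -0.007 [228.18 161.05]
-0.0013 front-near 0.029 [227.74 150.18]
[array([221.47, 159.79]), array([226.4 , 159.17])]
```

```bash
python3 -m crank '[[[-1,-0.022,0.1,0,0,0,-0.1],[-1,-0.045,0.2,0,0,0,-0.2],[-1,-0.067,0.3,0,0,0,-0.3],[-1,-0.09,0.4,0,0,0,-0.4],[-1,-0.112,0.5,0,0,0,-0.498]]]';python3 -c "
from h import *
to([.4511,-.2359,.115],-54)"
```

```text
t: 11.45
tool_pos: [0.4741, -0.1688, 0.1458]
orientation: [-2.982, -0.977, 0.005]
force: [0.5, -1.4, -0.7]
opening: 0.0257
gripper_force: 40.0
t 11.45 pos [ 0.4741 -0.1688  0.1458] yaw -53.7 q [-0.44 -0.08  1.84 -0.    1.39  0.49] F [ 0.5 -1.4 -0.7] M [-0.12  0.13  0.  ] open 0.0257 g 40.0 
 shift [-0.1165  0.0812  0.0615] turn [-0.0025  0.0014  0.0032]
```

```bash
python3 -m crank '[[[-1,-0.06,0.04,0,0,0,0],[-1,-0.1165,0.0812,0.02,0,0,0],[-1,-0.1165,0.0812,0.04,0,0,0],[-1,-0.1165,0.0812,0.054,0,0,0],[-1,-0.1165,0.0812,0.054,0,0,0]]]' 60;python3 -c "
from h import *
to([.4511,-.2359,.098],-54)"
```

```text
t: 12.08
tool_pos: [0.4526, -0.2337, 0.1201]
orientation: [-2.985, -0.971, 0.003]
force: [0.5, -0.2, -1.4]
opening: 0.0255
gripper_force: 60.0
t 12.07 pos [ 0.4526 -0.2337  0.1201] yaw -53.9 q [-0.58 -0.04  1.85  0.    1.34  0.36] F [ 0.5 -0.2 -1.4] M [-0.05  0.14  0.05] open 0.0255 g 60.0 
 shift [-0.0051  0.0019  0.0443] turn [-0.0019  0.0006  0.0006]
```

```bash
python3 -m crank '[[[-1,-0.0051,0.0019,0.01,0,0,0],[-1,-0.0051,0.0019,0.03,0,0,0],[-1,-0.0051,0.0019,0.044,0,0,0],[-1,-0.0051,0.0019,0.044,0,0,0],[-1,-0.0051,0.0019,0.044,0,0,0]]]' 60;python3 - <<'E'
from h import *
to([.4511,-.2359,.09],-54)
a=snap('side','s4')
cv2.imwrite('pics/c5.png',cv2.resize(a[205:265,190:250],(590,590),interpolation=cv2.INTER_CUBIC))
E
```

```text
t: 12.7
tool_pos: [0.4518, -0.2375, 0.1]
orientation: [2.988, 0.97, 0.0]
force: [0.1, 0.9, 0.4]
opening: 0.0257
gripper_force: 60.0
t 12.7 pos [ 0.4518 -0.2375  0.1   ] yaw -54.0 q [-0.58 -0.02  1.87  0.    1.3   0.36] F [0.1 0.9 0.4] M [-0.04  0.16 -0.  ] open 0.0257 g 60.0 
 shift [ 0.0007 -0.0034  0.02  ] turn [ 0.0001 -0.     -0.0001]
```

View pics/c5.png

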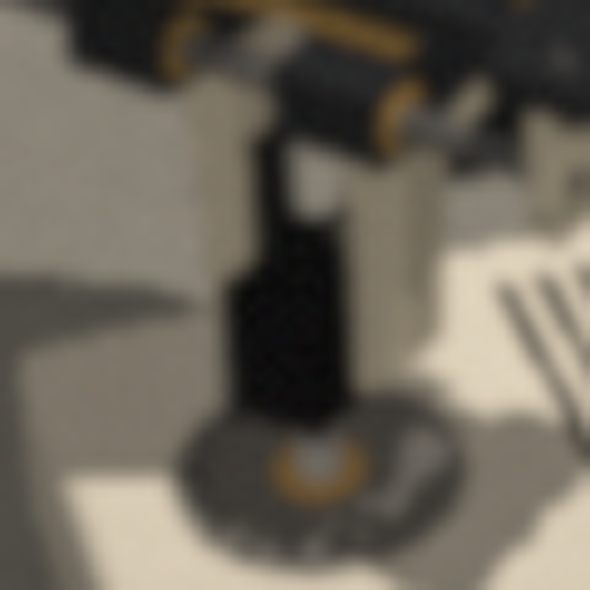

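The crop shows the knob above the collar at about (222,247), with the spindle just below it. I'll correct the lateral error and go down to engage.

```bash
python3 -m crank '[[[-1,0.0007,-0.0034,0,0,0,0],[-1,0.0007,-0.0034,0,0,0,0],[-1,0.0007,-0.0034,0.004,0,0,0],[-1,0.0007,-0.0034,0.008,0,0,0],[-1,0.0007,-0.0034,0.008,0,0,0]]]';python3 -c "
from h import *
to([.4511,-.2359,.084],-54)"
```

```text
t: 13.38
tool_pos: [0.4508, -0.2357, 0.0955]
orientation: [-2.987, -0.97, 0.001]
force: [-0.1, 0.7, -0.6]
opening: 0.0257
gripper_force: 60.0
t 13.38 pos [ 0.4508 -0.2357  0.0955] yaw -54.0 q [-0.58 -0.02  1.88 -0.    1.29  0.36] F [-0.1  0.7 -0.6] M [-0.07  0.16  0.02] open 0.0257 g 60.0 
 shift [0.0003 0.0006 0.0231] turn [-0.0004  0.0001 -0.0001]
```

Lateral position is good. Descending.

```bash
python3 -m crank '[[[-1,0.0003,0.0006,0.005,0,0,0],[-1,0.0003,0.0006,0.01,0,0,0],[-1,0.0003,0.0006,0.016,0,0,0],[-1,0.0003,0.0006,0.02,0,0,0],[-1,0.0003,0.0006,0.02,0,0,0]]]';python3 -c "
from h import *
to([.4511,-.2359,.075],-54)"
```

```text
t: 14.0
tool_pos: [0.4518, -0.235, 0.0857]
orientation: [-2.987, -0.97, -0.002]
force: [1.8, 4.7, 3.2]
opening: 0.0256
gripper_force: 60.0
t 14.0 pos [ 0.4518 -0.235   0.0857] yaw -54.0 q [-0.58 -0.01  1.88  0.    1.27  0.36] F [1.8 4.7 3.2] M [ 1.05 -0.31 -0.03] open 0.0256 g 60.0 
 shift [-0.0023  0.0006  0.0213] turn [-0.0006 -0.001  -0.    ]
```

```bash
python3 -m crank '[[[-1,0.0025,-0.0017,0.003,0,0,0],[-1,0.0025,-0.0017,0.008,0,0,0],[-1,0.0025,-0.0017,0.012,0,0,0],[-1,0.0025,-0.0017,0.016,0,0,0],[-1,0.0025,-0.0017,0.016,0,0,0]]]';python3 -c "
from h import *
to([.4511,-.2359,.069],-54)"
```

```text
t: 14.62
tool_pos: [0.4519, -0.2345, 0.0776]
orientation: [-2.988, -0.97, -0.0]
force: [3.1, 1.5, -0.8]
opening: 0.0256
gripper_force: 60.0
t 14.62 pos [ 0.4519 -0.2345  0.0776] yaw -54.0 q [-0.58  0.    1.89  0.    1.25  0.36] F [ 3.1  1.5 -0.8] M [ 0.24 -0.36 -0.01] open 0.0256 g 60.0 
 shift [-0.0028  0.0013  0.0173] turn [-0.0001 -0.0001 -0.0002]
```

```bash
python3 -m crank '[[[-1,0.001,0,0.005,0,0,0],[-1,0.001,0,0.01,0,0,0],[-1,0.001,0,0.016,0,0,0],[-1,0.001,0,0.02,0,0,0],[-1,0.001,0,0.02,0,0,0]]]';python3 -c "
from h import *
to([.4511,-.2359,.069],-54)"
```

```text
t: 15.25
tool_pos: [0.4524, -0.2347, 0.0703]
orientation: [2.987, 0.97, -0.0]
force: [-10.5, 7.4, 25.3]
opening: 0.0254
gripper_force: 60.0
t 15.25 pos [ 0.4524 -0.2347  0.0703] yaw -54.0 q [-0.58  0.01  1.89 -0.    1.24  0.36] F [-10.5   7.4  25.3] M [ 1.25  2.04 -0.04] open 0.0254 g 60.0 
 shift [-0.0036  0.0004  0.0027] turn [ 0.0003  0.0002 -0.0001]
```

Run:
```python
from h import *
P=[];F=[];I=[]
for _ in range(8):
    I.append(read_camera('side')[:,:,::-1].astype(float)); s=read_state();P.append(s['tool_pos']);F.append(np.r_[s['force'],s['wrist_torque']])
print(s['t'],np.mean(P,0).round(4),np.std(P,0).round(4),np.mean(F,0).round(2))
a=np.mean(I,0).astype(np.uint8);cv2.imwrite('pics/s5.png',a)
cv2.imwrite('pics/c6.png',cv2.resize(a[212:267,192:252],(640,590),interpolation=cv2.INTER_CUBIC))
```

```text
15.65 [ 0.4524 -0.2347  0.0703] [0. 0. 0.] [-9.58  7.13 24.77  1.25  2.02 -0.04]
```

View pics/c6.png

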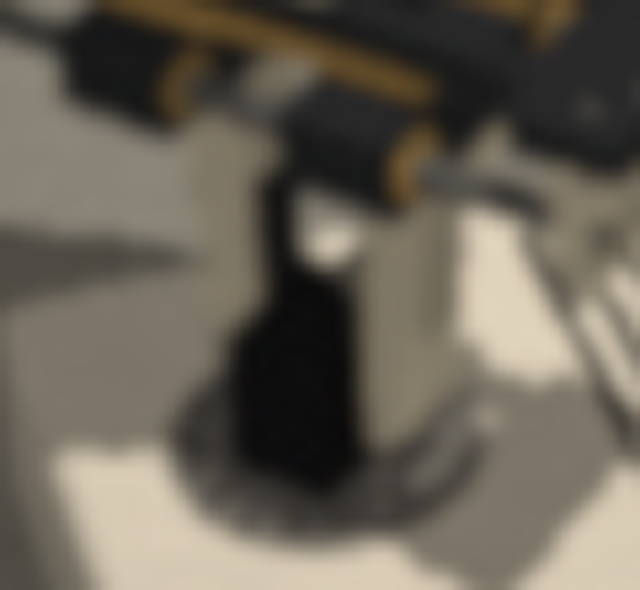

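Run:
```python
from h import *
n=np.array([np.cos(np.radians(36)),np.sin(np.radians(36)),0]);l=np.array([-n[1],n[0],0])
ax=np.array([.45,-.2367,0])
for z in(.095,.070,.067,.064): print(z,[proj('side',ax-.02*n+s*.013*l+[0,0,z]).round(2) for s in(-1,1)])
for f in('s4','s5'):
    g=cv2.imread(f'pics/{f}.png').mean(2)
    for c in(216,218,220,222,224):
        col=g[240:262,c] ; print(f,c,col.astype(int))
```

```text
0.095 [array([221.57, 247.73]), array([212.25, 244.12])]
0.07 [array([222.06, 255.99]), array([212.87, 252.33])]
0.067 [array([222.12, 256.96]), array([212.95, 253.3 ])]
0.064 [array([222.18, 257.93]), array([213.02, 254.27])]
s4 216 [ 13  14  12  16  11  15  19  36  48  55  58  57  58  58  57  57  58  58
  61  70  86 105]
s4 218 [13 15 11 15 14 12 17 25 41 54 64 69 72 72 68 63 57 57 58 62 72 89]
s4 220 [11 13 14 13 14 14 12 19 39 64 83 92 93 89 80 73 63 58 58 62 73 86]
s4 222 [ 11  13  10  11  13  12  12  20  37  65  88 100 102  97  87  76  67  62
  65  75  87  96]
s4 224 [23 23 21 20 16 18 25 41 58 73 84 89 89 87 80 71 65 65 65 61 64 83]
s5 216 [ 58  38  21  14  12  14  13  12  14  13  13  13  12  13  14  23  39  53
  61  71  86 106]
s5 218 [14 12 12 12 12 13 13 13 13 12 13 13 13 13 13 17 28 43 54 61 72 88]
s5 220 [13 13 12 12 12 13 14 14 13 13 12 13 13 12 14 12 17 29 43 53 59 76]
s5 222 [12 11 12 12 13 12 12 11 12 13 13 12 12 12 12 12 14 23 38 50 59 78]
s5 224 [30 26 24 23 23 20 18 20 19 18 17 16 14 14 13 19 30 43 50 54 59 81]
```

```bash
python3 -m crank '[[[-1,0,-0.001,0.001,0,0,0],[-1,0,-0.002,0.002,0,0,0],[-1,0,-0.003,0.002,0,0,0],[-1,0,-0.003,0.002,0,0,0],[-1,0,-0.003,0.002,0,0,0]]]' 60;python3 -c "
from h import *
to([.4511,-.2359,.069],-54)
I=np.mean([read_camera('side').astype(float) for _ in range(4)],0).mean(2)
for c in(216,218,220,222): print(c,I[253:262,c].astype(int))
to([.4511,-.2359,.069],-54)"
```

```text
t: 16.27
tool_pos: [0.4524, -0.2346, 0.0703]
orientation: [2.985, 0.969, 0.002]
force: [-10.0, 4.3, 27.0]
opening: 0.0259
gripper_force: 60.0
t 16.27 pos [ 0.4524 -0.2346  0.0703] yaw -54.0 q [-0.58  0.01  1.9  -0.    1.23  0.37] F [-10.    4.3  27. ] M [ 0.68  1.88 -0.03] open 0.0259 g 60.0 
 shift [-0.0036  0.0006  0.0026] turn [ 0.0022  0.     -0.0002]
216 [ 13  15  23  39  53  61  72  86 106]
218 [14 13 18 28 43 54 62 73 89]
220 [13 13 13 18 29 44 52 60 76]
222 [13 13 13 16 23 39 50 60 78]
t 16.48 pos [ 0.4524 -0.2346  0.0703] yaw -54.0 q [-0.58  0.01  1.9  -0.    1.23  0.37] F [-8.7  4.1 27.1] M [ 0.67  1.91 -0.04] open 0.0254 g 60.0 
 shift [-0.0037  0.0006  0.0026] turn [ 0.0022  0.     -0.0001]
```

```bash
python3 -c "
from plant import close_job
print(close_job())"
```

```text
the job is handed in; nothing more can be done
None
```

I handed the job in at 16.5 s with the knob on the spindle, nose to the flat's side, held pressed in with a 60 N grip and about 27 N downward. The measured underside, about 64 mm, matches fully home and fully pressed. No verdict came back, and I did not re-check the bystanders in a final picture.

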